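# Return a mixed handful of herbs to their stock trays

### The arm

A 7-joint arm with a two-finger parallel gripper is mounted at the origin on the work surface. World frame = base frame: x ahead of the robot, y to its left, z up, the work surface at z = 0. Lengths are in mm, angles in rad, forces in N, time in s.
With the tool pointing down it reaches from about 400 to 875 mm from the base axis. Payload 4.4 kg.
Tool frame: the origin (TCP) lies at the very end of the fingers, on their centre line; the grasp point (between the pads) lies 19 mm behind it; z points along the fingers, x is the direction in which the jaws open and shut, and the axes are right-handed (so a half turn about z gives the same grasp; the last joint's range is limited). The gripper opens to 85 mm and grips with 20 to 120 N. Pads are 22 mm wide; open, the fingers measure 114 mm over their backs; the gripper's body (76 mm by 85 mm) begins 54 mm behind the grasp point. The pads swing forward as they close: fully open they stand 13 mm farther back than shut.
Start: joints at [-1.391, 0.628, 0.038, 1.517, -0.027, 0.996, -0.02], TCP at [158.141, 630.483, 231.313] pointing down, gripper open.
Joint ranges: [-3.06, 3.06], [-0.37, 2.12], [-1.25, 1.32], [0.18, 2.47], [-1.1, 4.24], [0.23, 1.98], [-2.94, 2.94]. Speed limits (rad/s): [2.57, 2.57, 3.14, 3.14, 3.14, 3.14, 3.14].

### API

Orientations are given as [roll, pitch, yaw] about the fixed x, y, z axes, in that order (R = Rz(yaw) Ry(pitch) Rx(roll)).
In Python, from cell import ctrl, get_image, job, models gives the robot as it stands.
- The arm moves only by the tool move_arm, never from a script. Its argument "moves" is a list that holds one entry, the list of rows, each a list of 6 numbers: the shift along the tool's x, y, z in m, then the turn, a rotation vector about the tool's x, y, z in rad. A call has 1 to 20 rows; each row is the pose to reach, as a shift and turn from the pose commanded when the call began, along the tool's axes at that moment; what a row does not reach only later rows make up. A row lasts 1/8 s, in which the tool goes at most 62.5 mm and 10.7 degrees, less where a joint would pass 70% of its speed; a pose out of reach is approached as far as the arm can. A call with a gripper value outside its range is refused whole. "jaw" is the opening, from 0 (shut) to 1 (fully open), set as the call begins (left out, the last holds). The fingers move at their own pace and stop on an object; the grip force is fixed at half the most. Time passes only in rows, so rows that repeat a pose let the fingers close. It gives the time, the measured TCP pose, the force and the opening at its end, in the units of the state.
- ctrl.read_state(): the state, without advancing time (a new reading comes with each control period).
- get_image(name): name is "side" or "top"; returns a dict with "color" (400x640x3 uint8, blue, green, red), "fov_y" (degrees; the focal length in pixels is half the picture's height over the tangent of half this angle, whatever the lens; pixels are square), "cx", "cy" (the principal point, pixels), "origin" and "orientation" of the camera in the world. Camera axes: x right, y up, looking along -z (the intrinsics and any distortion apply to the point x, -y, -z); pixel columns grow to the right and rows downward; lengths in mm; the calibration is good to about 2 mm. A picture is of the moment at which its call begins. There is no depth.
- job.finish_job(): hands the job in, once; it reports no verdict.
Trained networks look in the newest picture that a camera, given by its name, has taken for a name from the list of things; names that differ only in an ending like _2 or _b are one class to them, and where a whole thing is asked for, a point or a joint stands for the part that bears it (a point fixed in the world has none). Each returns a list of dicts, best first, with "score" (0 to 1); they miss things now and then, are a little off and sometimes report something else, mostly with a low value. They report only what shows in the picture. A call takes as long as a camera call. They do not tell look-alikes from the thing itself.
- models.cut_out(camera, thing): "pixels" (400x640 bool, what is visible of it) and "uv" ([column, row] in pixels, amid what is visible of it).
- models.place_of(camera, thing): "uv" ([column, row] in pixels: a listed point, or the origin of a listed thing).
The state is a dict: "clock": time; "qpos": joint angles; "qd": joint speeds; "tau": joint torques, N m; "eef_pos": TCP position; "tool_rot": TCP orientation; "force": force on the tool from outside, world axes, zero at the start; "torque": the same for the moment, N m; "width": finger opening in mm.
Only numpy, scipy, OpenCV 4.12 (cv2) and the standard library are available. Lean on these libraries where they do the work, as an engineer would, in place of code of your own. Each camera call takes 0.05 s, during which the arm holds its last target.

### The job

Sort the five loose herbs on the bamboo mat back into stock: each licorice root, each walnut and the reishi cap goes into the tray that already holds its kind, lying on the tray floor in the clear half beside the stock, not on top of anything. Lay the licorice roots in line with the roots already there and the reishi domed side up. Leave the celadon pill pot and the pewter canister standing where they are.

Things in the scene. Friction and masses are not known exactly. Their poses are not given: they have to be found in the camera images.
- licorice_a_mid (a point): Licorice root (one of two alike): a brown, slightly crooked round stick with pale yellow cut ends, 72 mm long and 18 mm thick, about 18 g, lying on the shelf. The point is its centre, 9 mm above what it lies on; x runs along the stick, z up at the start. Grasp it across its middle.
- licorice_b_mid (a point): Licorice root (the other of two alike): a brown, slightly crooked round stick with pale yellow cut ends, 72 mm long and 18 mm thick, about 18 g, lying on the shelf. The point is its centre, 9 mm above what it lies on; x runs along the stick, z up at the start. Grasp it across its middle.
- walnut_a_mid (a point): Walnut in its shell (one of two alike): tan, nearly round, 36 mm across, 38 mm tall, with a small flat foot on which it stands and a low point on top, about 16 g. The point is its centre, 19 mm above what it stands on; z up.
- walnut_b_mid (a point): Walnut in its shell (the other of two alike): tan, nearly round, 36 mm across, 38 mm tall, with a small flat foot on which it stands and a low point on top, about 16 g. The point is its centre, 19 mm above what it stands on; z up.
- reishi_mid (a point): Reishi mushroom cap: woody brown disc with domed, ringed top, darkest in the middle, 42 mm across, 17 mm high (rim upright from 3 to 10 mm), a dark stem stub 10 mm thick reaching 35 mm from the centre along -x; 18 g, domed side up. The point is the centre of the round cap, 8.5 mm above what it lies on; z up through the dome. Grasp it across the cap along its y, clear of the stem.
- tray_licorice: Open rosewood tray with brass corners, 160 (x) by 200 (y) by 28 mm high, walls and floor 6 mm thick, fixed. Licorice roots, lying along y, are fixed in its +x half (from x = +12 mm on, up to 40 mm above the shelf); the -x half, towards the robot, is clear: bare floor from x = -74 mm, y -94 to 94 mm. Origin: centre of its underside, z up. The three trays look alike but for their stock.
- tray_walnut: Open rosewood tray with brass corners, 160 (x) by 200 (y) by 28 mm high, walls and floor 6 mm thick, fixed. A heap of walnuts is fixed in its +x half (from x = +6 mm on, up to 70 mm above the shelf); the -x half, towards the robot, is clear: bare floor from x = -74 mm, y -94 to 94 mm. Origin: centre of its underside, z up. The three trays look alike but for their stock.
- tray_reishi: Open rosewood tray with brass corners, 160 (x) by 200 (y) by 28 mm high, walls and floor 6 mm thick, fixed. Reishi caps in two layers are fixed in its +x half (from x = +14 mm on, up to 44 mm above the shelf); the -x half, towards the robot, is clear: bare floor from x = -74 mm, y -94 to 94 mm. Origin: centre of its underside, z up. The three trays look alike but for their stock.
- pill_pot: Bystander: lidded celadon (grey-green) pill pot, 78 mm across, 78 mm tall, loose, standing to the left of the work. Origin: centre of its underside.
- canister: Bystander: pewter canister with domed cap, 79 mm across, 137 mm tall, loose, standing to the right of the work. Origin: centre of its underside.
There are look-alikes about, which are no part of the job. Leave any red or turquoise look-alike of the part that bears licorice_a_mid alone. Leave any green look-alike of the part that bears walnut_b_mid alone.

How it is judged (in metres and radians):
At the end, for the whole second after the job is handed in: Each herb rests on the floor of the clear half of its kind's tray: centre within the walls, at most 12 mm past the middle towards the stock, no more than 6 mm above its height when lying flat; roots within 0.35 rad of the tray's y; reishi dome up within 0.3 rad; all still (x of licorice_a_mid in the frame of tray_licorice between -0.076 and 0.012 m and y of licorice_a_mid in the frame of tray_licorice between -0.096 and 0.096 m and z of each of licorice_a_mid, licorice_b_mid in the frame of tray_licorice below 0.021 m and angle between the x axis of each of licorice_a_mid, licorice_b_mid and the y axis of tray_licorice, either way round below 0.35 rad and linear speed of each of licorice_a, walnut_a, reishi, licorice_b, walnut_b below 0.02 m/s and x of walnut_a_mid in the frame of tray_walnut between -0.076 and 0.012 m and y of walnut_a_mid in the frame of tray_walnut between -0.096 and 0.096 m and z of each of walnut_a_mid, walnut_b_mid in the frame of tray_walnut below 0.031 m and x of reishi_mid in the frame of tray_reishi between -0.076 and 0.012 m and y of reishi_mid in the frame of tray_reishi between -0.096 and 0.096 m and z of reishi_mid in the frame of tray_reishi below 0.0205 m and angle between reishi_mid's own z axis and vertical below 0.3 rad and x of licorice_b_mid in the frame of tray_licorice between -0.076 and 0.012 m and y of licorice_b_mid in the frame of tray_licorice between -0.096 and 0.096 m and x of walnut_b_mid in the frame of tray_walnut between -0.076 and 0.012 m and y of walnut_b_mid in the frame of tray_walnut between -0.096 and 0.096 m); the robot touches nothing.
It fails at once if the celadon pill pot is shifted by more than 20 mm or tipped over (distance of pill_pot from where it was at the start of the episode above 0.02 m or angle between pill_pot's own z axis and vertical above 0.3 rad).
It fails at once if the pewter canister is shifted by more than 20 mm or tipped over (distance of canister from where it was at the start of the episode above 0.02 m or angle between canister's own z axis and vertical above 0.3 rad).
It also fails if it takes over 115 s, if anything falls off the work surface, if the arm or the gripper's body presses on something with over 40 N, if the wrist force passes 120 N, or if a joint passes its speed limit or range.

## Working session

There is one attempt and no reset: what is moved stays moved. The work goes in short steps, Python scripts to look and compute and a tool call to move; the robot and the scene stay as the last step left them, time stands still between calls to the robot, and variables do not carry over. Pictures are saved under pics/ and viewed, and the job is handed in when it is done.

Besides the shell and the picture viewer there is one more tool, called after "Emit:" as name(argument=value, ...) on one line, values as JSON. move_arm: Moves the arm, as the interface text tells. Its arguments: {"type":"object","properties":{"moves":{"type":"array","items":{"type":"array","items":{"type":"array","items":{"type":"number"}}}},"jaw":{"type":"number"}},"required":["moves"]}

```bash
ls; mkdir -p pics
python3 - <<'E'
from cell import ctrl,get_image,job,models
import cv2
s=ctrl.read_state();print(s)
for n in("side","top"):
    im=get_image(n);cv2.imwrite(f"pics/{n}0.png",im["color"]);print({k:v for k,v in im.items() if k!="color"})
E
```

```text
pics
{'clock': 0.0, 'qpos': array([-1.39078675,  0.62936131,  0.03841293,  1.51834904, -0.0269921 ,
        0.99628683, -0.01998793]), 'qd': array([-0.00144165, -0.00017251,  0.00102216, -0.00103562,  0.00107666,
       -0.00110062,  0.00101792]), 'tau': array([-1.59402844e-04, -5.63401330e+01,  1.22625522e+00, -1.93434638e+01,
        1.09899830e-02,  1.08120116e-02, -3.22225937e-06]), 'eef_pos': array([157.98019891, 629.87783594, 230.38477734]), 'tool_rot': array([3.14157784e+00, 1.88733219e-03, 1.32502701e+00]), 'force': array([ 0.15934463,  0.32996811, -0.40538737]), 'torque': array([0.01239536, 0.00783845, 0.03542961]), 'width': 85.59880534139256}
{'fov_y': 46.257183958882194, 'cx': 328.2703319714947, 'cy': 203.91117968086866, 'origin': array([-332.69837716, -898.04582066,  969.52341606]), 'orientation': array([ 0.92873704,  0.02328366, -0.76068334])}
{'fov_y': 44.81941595054883, 'cx': 315.9917742429852, 'cy': 201.78406812893115, 'origin': array([ 287.11149305,   10.57118864, 1277.69289776]), 'orientation': array([ 0.17018142, -0.00800427, -1.54118921])}
```

View pics/side0.png

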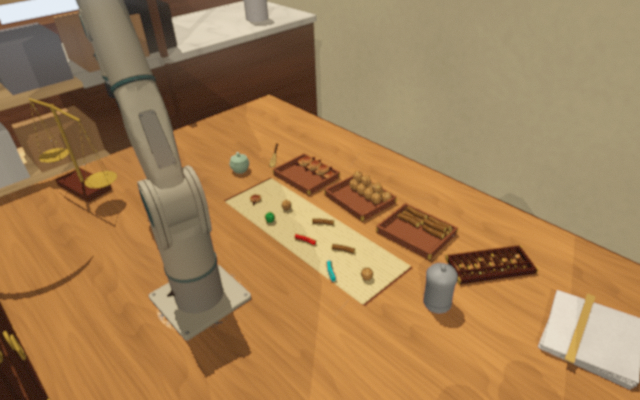

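View pics/top0.png

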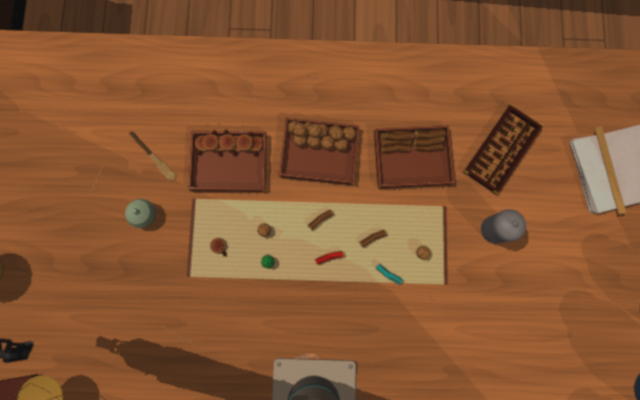

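The top view shows, on the mat: walnuts at (265,230) and (423,253), roots at (321,219) and (373,239), and the reishi at (219,246) with its stem to the lower right. The look-alikes are green (268,262), red (330,257) and turquoise (390,273). The trays, left to right, are reishi (228,160), walnut (320,152) and licorice (414,157). The pot is at (140,213) and the canister at (503,226).

```bash
cat > h.py <<'E'
from cell import ctrl,get_image,job,models
import cv2,numpy as np
from scipy.spatial.transform import Rotation as R
def K(im):
    f=im["color"].shape[0]/2/np.tan(np.radians(im["fov_y"])/2); return f,im["cx"],im["cy"]
def back(im,uv,z):
    f,cx,cy=K(im); d=np.array([(uv[0]-cx)/f,-(uv[1]-cy)/f,-1.])
    d=R.from_euler("xyz",im["orientation"]).apply(d); o=im["origin"]
    return o+d*(z-o[2])/d[2]
def proj(im,p):
    f,cx,cy=K(im); q=R.from_euler("xyz",im["orientation"]).inv().apply(np.array(p)-im["origin"])
    return np.array([cx-f*q[0]/q[2],cy+f*q[1]/q[2]])
E
python3 - <<'E'
from h import *
T=get_image("top");S=get_image("side")
c=T["color"][110:300,120:560];cv2.imwrite("pics/topcrop.png",cv2.resize(c,(800,345),interpolation=3))
Z={"licorice_a_mid":9,"walnut_a_mid":19,"reishi_mid":8.5,"tray_licorice":0,"tray_walnut":0,"tray_reishi":0,"pill_pot":0,"canister":0}
for n,z in Z.items():
    for cn,im in(("top",T),("side",S)):
        for d in models.place_of(cn,n):
            print(n,cn,round(d["score"],2),np.round(d["uv"],1),np.round(back(im,d["uv"],z)[:2],1))
# orientations by mask
for n in("licorice_a_mid","reishi_mid"):
    for d in models.cut_out("top",n):
        m=d["pixels"].astype(np.uint8)
        if m.sum()<10: continue
        pts=np.argwhere(m)[:,::-1]
        w=np.array([back(T,p,Z[n])[:2] for p in pts]);mu=w.mean(0);u,s,v=np.linalg.svd(w-mu)
        print(n,round(d["score"],2),np.round(d["uv"]),m.sum(),mu.round(1),"axis deg",np.degrees(np.arctan2(v[0][1],v[0][0])).round(1))
E
```

```text
licorice_a_mid top 0.75 [374.9 234.5] [ 423.  -150.4]
licorice_a_mid top 0.5 [387.1 275.8] [ 316.7 -182.9]
licorice_a_mid side 0.68 [302.6 237.9] [358.  -23.3]
licorice_a_mid side 0.47 [330.  267.9] [ 327.1 -179.7]
licorice_a_mid side 0.42 [342.8 244.2] [ 425.9 -133.2]
walnut_a_mid top 0.74 [425.3 251. ] [ 383.  -280.2]
walnut_a_mid side 0.47 [369.8 271.7] [ 389.5 -277.8]
reishi_mid top 0.81 [218.1 242.7] [389.1 259.4]
reishi_mid side 0.64 [251.5 198.6] [369.7 262.7]
reishi_mid side 0.64 [343.7 248.4] [ 414.7 -148.3]
reishi_mid side 0.39 [414.5 232.4] [ 625.  -253.3]
tray_licorice top 0.86 [413.4 155.4] [ 643.2 -254.4]
tray_licorice side 0.74 [413.1 230.8] [ 636.6 -239.6]
tray_walnut top 0.62 [321.9 153.1] [641.7  -5.2]
tray_walnut side 0.66 [359.8 197.3] [649.8   6.2]
tray_reishi top 0.94 [231.1 163.1] [606.  239.6]
tray_reishi side 0.78 [306.8 178.9] [596.2 226.9]
pill_pot top 0.9 [143.9 214.6] [458.3 462.3]
pill_pot top 0.58 [372.4 234.4] [ 424.  -144.9]
pill_pot side 0.83 [238.8 172.7] [441.8 445.4]
pill_pot side 0.61 [325.6 221.9] [470.8  -8.4]
canister top 0.81 [495.4 228.3] [ 450.2 -471.6]
canister side 0.97 [436.2 302.6] [ 444.  -468.8]
licorice_a_mid 0.77 [330. 256.] 202 [362.  -29.5] axis deg -71.8
licorice_a_mid 0.68 [372. 234.] 162 [ 414.9 -141.1] axis deg 119.0
licorice_a_mid 0.66 [385. 276.] 207 [ 322.2 -184.9] axis deg -122.3
reishi_mid 0.5 [215. 242.] 213 [382.2 260.8] axis deg -127.8
```

View pics/topcrop.png

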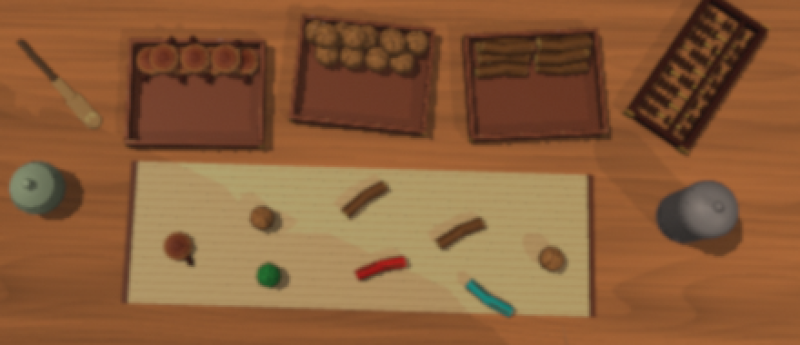

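The two networks agree to about 10–15 mm, which is too coarse for grasping. I'll refine with colour segmentation in both views.

Run:
```python
from h import *
T=get_image("top");S=get_image("side")
for cn,im,win in(("top",T,(200,286,188,450)),("side",S,(175,300,222,412))):
    c=im["color"]; lab=cv2.cvtColor(c,cv2.COLOR_BGR2LAB).astype(float); hsv=cv2.cvtColor(c,cv2.COLOR_BGR2HSV)
    r0,r1,c0,c1=win
    if cn=="top":
        for p in((219,246),(223,253),(265,230),(273,231),(321,219),(373,239),(423,253),(300,215),(300,270),(420,220)): print(p,c[p[1],p[0]],hsv[p[1],p[0]])
    print(cn)
    big=cv2.resize(c[r0:r1,c0:c1],None,fx=3,fy=3,interpolation=cv2.INTER_CUBIC)
    cv2.imwrite(f"pics/{cn}mat.png",big); print(big.shape)
```

```text
(219, 246) [27 43 89] [  8 178  89]
(223, 253) [28 37 62] [  8 140  62]
(265, 230) [ 39  73 113] [ 14 167 113]
(273, 231) [56 82 99] [ 18 111  99]
(321, 219) [30 56 90] [ 13 170  90]
(373, 239) [31 57 89] [ 13 166  89]
(423, 253) [ 45  84 130] [ 14 167 130]
(300, 215) [107 158 176] [ 22 100 176]
(300, 270) [ 99 145 176] [ 18 112 176]
(420, 220) [101 151 175] [ 20 108 175]
top
(258, 786, 3)
side
(375, 570, 3)
```

View pics/topmat.png

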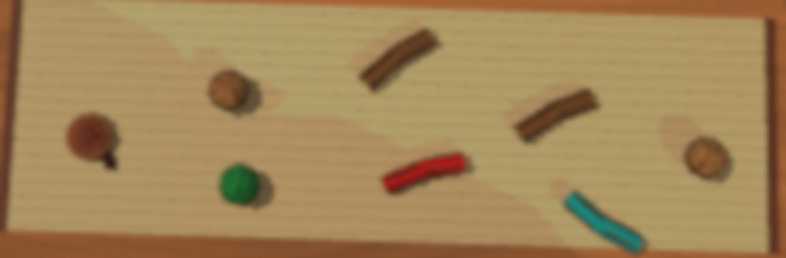

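View pics/sidemat.png

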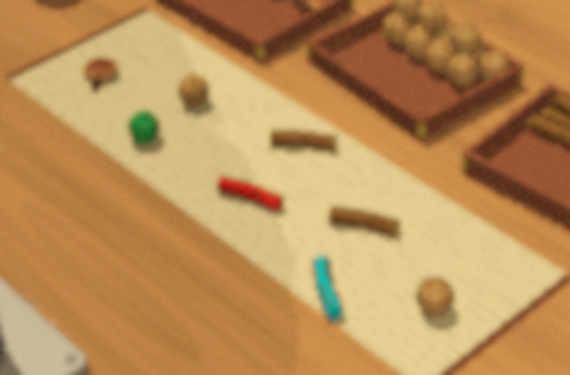

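Five brown things fit the descriptions: sticks at (321,219) and (373,239), nuts at (265,230) and (423,253), and the cap at (219,246). Red, turquoise and green are excluded by colour, and the enlarged crop above confirms it. Next I'll segment these by saturation and fit them.

Run:
```python
from h import *
T=get_image("top");S=get_image("side")
def seg(im,win,th):
    r0,r1,c0,c1=win
    k=4
    big=cv2.resize(im["color"],None,fx=k,fy=k,interpolation=cv2.INTER_CUBIC)
    s=cv2.cvtColor(big,cv2.COLOR_BGR2HSV)[...,1]
    m=(s>th).astype(np.uint8); mm=np.zeros_like(m); mm[r0*k:r1*k,c0*k:c1*k]=m[r0*k:r1*k,c0*k:c1*k]
    n,l,st,ce=cv2.connectedComponentsWithStats(mm)
    out=[]
    for i in range(1,n):
        if st[i,4]<60*k*k/4: continue
        pts=((np.argwhere(l==i)[:,::-1]+.5)/k-.5); out.append(pts)
    return out
for cn,im,win,th in(("top",T,(206,276,196,438),138),("side",S,(185,285,240,400),138)):
    print(cn)
    for p in seg(im,win,th):
        mu=p.mean(0)
        w=np.array([back(im,q,9)[:2] for q in p]).astype(np.float32)
        (c,wh,a)=cv2.minAreaRect(w); u,s,v=np.linalg.svd(w-w.mean(0),full_matrices=False)
        print("uv",mu.round(1),"z9 mean",w.mean(0).round(1),"z19",back(im,mu,19)[:2].round(1),"rect",np.round(c,1),np.round(wh,1),"ax",np.degrees(np.arctan2(v[0][1],v[0][0])).round(1))
```

```text
top
uv [320.1 218.7] z9 mean [460.5  -5.4] z19 [459.1  -5.2] rect [460.6  -5.2] [18.  72.5] ax 127.2
uv [263.7 229.6] z9 mean [426.9 142. ] z19 [425.8 141. ] rect [427.2 142.3] [32.7 30.7] ax -112.9
uv [372.8 237.5] z9 mean [ 415.  -144.8] z19 [ 414.  -143.6] rect [ 415.3 -144.6] [18.1 72.5] ax 118.4
uv [217.8 245.4] z9 mean [381.8 259.7] z19 [381.1 257.7] rect [382.4 258.4] [44.7 38.6] ax 48.7
uv [423.  252.2] z9 mean [ 380.5 -276.4] z19 [ 379.8 -274.1] rect [ 380.6 -276.4] [33.7 31.8] ax -105.3
uv [329.  256.7] z9 mean [361.5 -31.3] z19 [360.9 -30.9] rect [361.7 -31. ] [21.3 76.6] ax -72.2
uv [267.4 261.2] z9 mean [344.8 128.4] z19 [344.4 127.5] rect [345.1 128.5] [27.6 26.7] ax -124.4
uv [384.1 271.2] z9 mean [ 328.3 -175. ] z19 [ 328.  -173.6] rect [ 326.3 -177.6] [49.4 12.9] ax -122.2
side
uv [245.2 187.4] z9 mean [394.5 335. ] z19 [386.9 322.1] rect [399.6 325.3] [52.8 59.7] ax -6.7
uv [360.6 209. ] z9 mean [595.2 -45.2] z19 [583.9 -59. ] rect [513.3 -34. ] [382.1 420.9] ax -90.8
uv [255.  198.2] z9 mean [379.6 255.2] z19 [372.1 243.1] rect [378.2 254.3] [51.5 35. ] ax -124.2
u
[... 200 characters left out ...]
71.4 260.7] z9 mean [225.8 -31.7] z19 [219.2 -44.2] rect [200.   -6.9] [185. 459.] ax -91.4
uv [322.5 221.2] z9 mean [458.5  -6.8] z19 [450.3 -16.1] rect [459.1  -7. ] [24.6 70. ] ax -53.8
uv [305.  238.9] z9 mean [360.1 -32. ] z19 [352.9 -41.2] rect [360.2 -31.9] [27.8 81.4] ax -74.8
uv [343.  248.1] z9 mean [ 413.6 -146.2] z19 [ 405.9 -154.1] rect [ 413.7 -146.1] [23.3 72.2] ax -63.6
uv [330.5 271.1] z9 mean [ 319.4 -189.7] z19 [ 312.4 -197.3] rect [ 320.2 -188. ] [77.3 11.4] ax -122.3
uv [366.6 273.7] z9 mean [ 384.8 -270.3] z19 [ 377.2 -276.9] rect [ 384.3 -270.3] [48.1 30.6] ax -137.3
uv [395.6 281.4] z9 mean [ 420.  -347.7] z19 [ 412.1 -353.4] rect [ 421.3 -351. ] [22.4 48.4] ax -178.2
```

Both views agree to within 2–5 mm, and the roots measure 72×18 mm as specified. Next I'll get the tray poses.

Run:
```python
from h import *
T=get_image("top")
c=T["color"][108:202,180:465];cv2.imwrite("pics/trays.png",cv2.resize(c,None,fx=2.8,fy=2.8,interpolation=cv2.INTER_CUBIC))
for n in("tray_reishi","tray_walnut","tray_licorice"):
    d=models.cut_out("top",n)[0]
    m=d["pixels"].astype(np.uint8); p=np.argwhere(m)[:,::-1].astype(np.float32)
    w=np.array([back(T,q,22)[:2] for q in p]).astype(np.float32)
    print(n,d["score"],m.sum(),cv2.minAreaRect(w), cv2.minAreaRect(p))
```

```text
tray_reishi 0.64 4724 ((607.4754638671875, 246.6674346923828), (168.41734313964844, 210.15476989746094), 0.5159636735916138) ((226.79901123046875, 160.74563598632812), (79.09001159667969, 61.4854736328125), 1.2453643083572388)
tray_walnut 0.74 4485 ((642.3096923828125, 5.420555114746094), (201.52117919921875, 168.20166015625), 86.09178161621094) ((318.00494384765625, 150.9504852294922), (75.82183837890625, 60.79677200317383), 5.710593223571777)
tray_licorice 0.62 4567 ((636.250732421875, -248.06504821777344), (167.51087951660156, 204.82931518554688), 4.377898216247559) ((413.0611877441406, 156.4476776123047), (61.098777770996094, 76.80805206298828), 86.3086166381836)
```

View pics/trays.png

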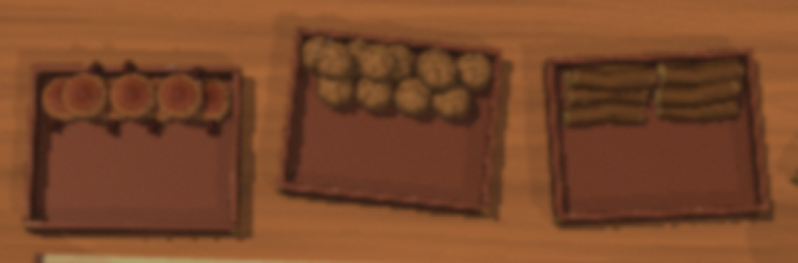

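```bash
cat >> h.py <<'E'
TR={"r":(606,243,0.5),"w":(642,3,-4.0),"l":(639,-250,4.0)}
def tw(k,x,y,z=0):
    X,Y,a=TR[k];a=np.radians(a);return np.array([X+np.cos(a)*x-np.sin(a)*y,Y+np.sin(a)*x+np.cos(a)*y,z])
E
cat > ov.py <<'E'
from h import *
def draw(cn,win,k,name):
    T=get_image(cn); r0,r1,c0,c1=win
    b=cv2.resize(T["color"][r0:r1,c0:c1],None,fx=k,fy=k,interpolation=cv2.INTER_CUBIC)
    for t in TR:
        for z,xx,yy,col in((28,80,100,(0,255,0)),(0,80,100,(255,255,0)),(6,74,94,(0,255,255))):
            P=np.array([(proj(T,tw(t,a*xx,bb*yy,z))-[c0,r0]+.5)*k for a,bb in((-1,-1),(-1,1),(1,1),(1,-1))])
            cv2.polylines(b,[np.round(P).astype(np.int32)],True,col,1)
    cv2.imwrite(name,b)
if __name__=="__main__":
    draw("top",(108,202,180,465),2.8,"pics/ov_top.png"); draw("side",(145,270,260,470),3.8,"pics/ov_side.png")
E
python3 ov.py
```

```text
(no output)
```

View pics/ov_top.png

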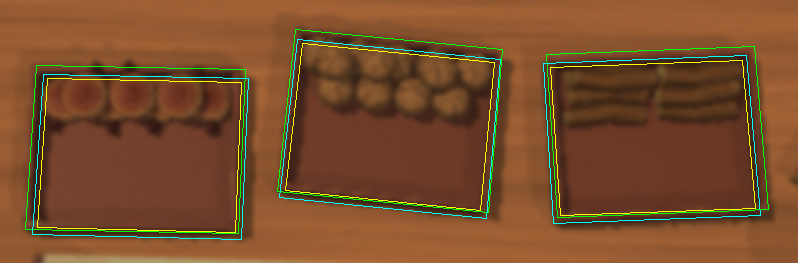

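View pics/ov_side.png

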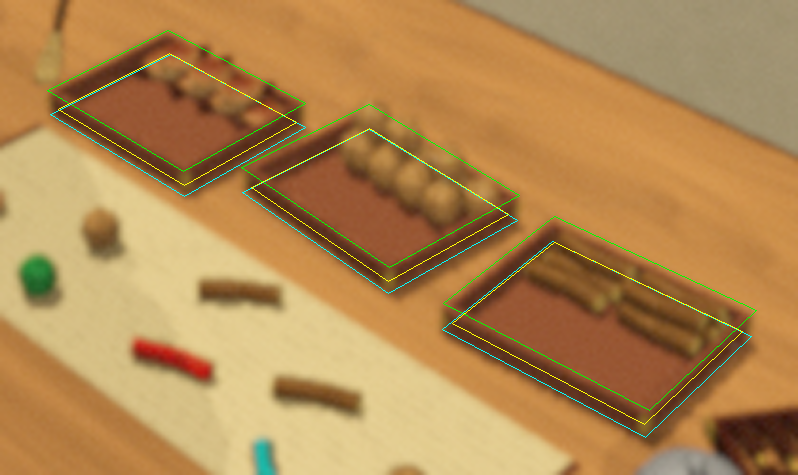

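```bash
cat >> h.py <<'E'
def pl(*wps):
    """world (x,y,z,yawdeg) tool-down -> shift m, rotvec in tool axes"""
    s=ctrl.read_state();R0=R.from_euler("xyz",s["tool_rot"]);p0=s["eef_pos"]
    print("t",round(s["clock"],2),"tcp",p0.round(1),"rpy",np.degrees(s["tool_rot"]).round(1),"F",s["force"].round(1),"w",round(s["width"],1))
    for x,y,z,a in wps:
        R1=R.from_euler("xyz",[np.pi,0,np.radians(a)])
        sh=R0.inv().apply(np.array([x,y,z])-p0)/1000; rv=(R0.inv()*R1).as_rotvec()
        print((x,y,z,a),"->",sh.round(4).tolist(),rv.round(3).tolist())
E
python3 - <<'E'
from h import *
T=get_image("top")
c=T["color"][230:265,200:240];cv2.imwrite("pics/reishi.png",cv2.resize(c,None,fx=14,fy=14,interpolation=cv2.INTER_CUBIC))
print(back(T,(218.4,245.2),8.5),back(T,(223.5,253),6))
pl((382,257,200,127),(382,257,90,127))
for k,x,y in(("r",-30,0),("w",-42,45),("w",-42,-45),("l",-36,45),("l",-36,-45)):print(k,tw(k,x,y).round(1))
E
```

```text
[382.56764664 258.1556783    8.5       ] [362.8505181  244.07000159   6.        ]
t 1.65 tcp [158.1 630.5 231.3] rpy [-180.    -0.    75.9] F [ 0.3 -0.3  0.2] w 85.3
(382, 257, 200, 127) -> [-0.3078, 0.308, 0.0313] [-0.0, -0.0, -0.892]
(382, 257, 90, 127) -> [-0.3078, 0.308, 0.1413] [-0.0, -0.0, -0.892]
r [576.  242.7   0. ]
w [603.2  50.8   0. ]
w [597. -39.   0.]
l [ 599.9 -207.6    0. ]
l [ 606.2 -297.4    0. ]
```

View pics/reishi.png

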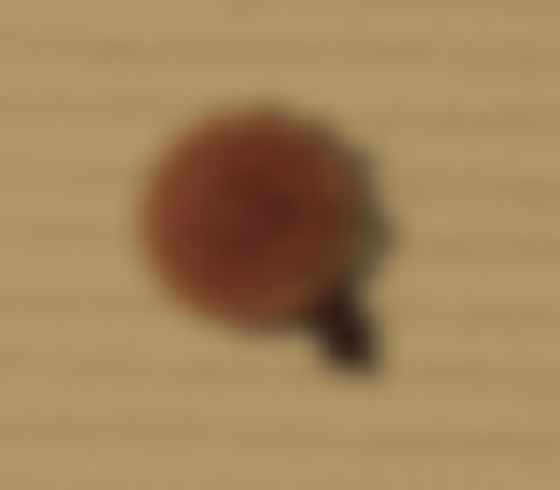

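The reishi cap is centred at about (217.5,245) and its stem points to lower right, at −144° in the world. The jaw axis will therefore be 126–127°.

Emit:
move_arm(moves=[[[-0.307, 0.306, 0.03, 0, 0, -0.892], [-0.307, 0.306, 0.03, 0, 0, -0.892], [-0.307, 0.306, 0.03, 0, 0, -0.892], [-0.307, 0.306, 0.03, 0, 0, -0.892], [-0.307, 0.306, 0.03, 0, 0, -0.892], [-0.307, 0.306, 0.03, 0, 0, -0.892], [-0.307, 0.306, 0.06, 0, 0, -0.892], [-0.307, 0.306, 0.09, 0, 0, -0.892], [-0.307, 0.306, 0.12, 0, 0, -0.892], [-0.307, 0.306, 0.14, 0, 0, -0.892], [-0.307, 0.306, 0.14, 0, 0, -0.892], [-0.307, 0.306, 0.14, 0, 0, -0.892], [-0.307, 0.306, 0.14, 0, 0, -0.892], [-0.307, 0.306, 0.14, 0, 0, -0.892]]], jaw=0.8)

```text
clock: 3.4
eef_pos: [380.6, 258.6, 92.0]
tool_rot: [3.14, -0.0, 2.217]
force: [-0.3, 0.5, -0.2]
width: 68.4
```

Run:
```python
from h import *
pl((382.5,259,30,127),(382.5,259,4,127))
```

```text
t 3.4 tcp [380.6 258.6  92. ] rpy [179.9  -0.  127. ] F [-0.3  0.5 -0.2] w 68.4
(382.5, 259, 30, 127) -> [-0.0008, 0.0017, 0.062] [0.001, -0.0, 0.0]
(382.5, 259, 4, 127) -> [-0.0008, 0.0016, 0.088] [0.001, -0.0, 0.0]
```

Emit:
move_arm(moves=[[[-0.001, 0.002, 0.04, 0, 0, 0], [-0.001, 0.002, 0.06, 0, 0, 0], [-0.001, 0.002, 0.075, 0, 0, 0], [-0.001, 0.002, 0.083, 0, 0, 0], [-0.001, 0.002, 0.088, 0, 0, 0], [-0.001, 0.002, 0.088, 0, 0, 0], [-0.001, 0.002, 0.088, 0, 0, 0]]])

```text
clock: 4.28
eef_pos: [382.7, 258.8, 3.6]
tool_rot: [3.141, 0.0, 2.217]
force: [1.3, -0.2, 0.3]
width: 68.4
```

Emit:
move_arm(moves=[[[0, 0, 0, 0, 0, 0], [0, 0, 0, 0, 0, 0], [0, 0, 0, 0, 0, 0], [0, 0, 0, 0, 0, 0], [0, 0, 0, 0, 0, 0], [0, 0, 0, 0, 0, 0], [0, 0, 0, 0, 0, 0], [0, 0, 0, 0, 0, 0]]], jaw=0)

```text
clock: 5.28
eef_pos: [382.6, 258.9, 4.2]
tool_rot: [3.14, 0.0, 2.217]
force: [-0.5, -0.6, 8.9]
width: 38.8
```

Run:
```python
from h import *
T=get_image("side")
c=T["color"][130:260,190:370];cv2.imwrite("pics/g1.png",cv2.resize(c,None,fx=4,fy=4,interpolation=cv2.INTER_CUBIC))
pl((382,257,100,127),tuple(tw("r",-30,0,100)[:3])+(90.5,))
```

```text
t 5.33 tcp [382.6 258.9   4.1] rpy [179.9   0.  127. ] F [-1.1 -0.8  9. ] w 38.5
(382, 257, 100, 127) -> [-0.0012, -0.0015, -0.0959] [0.001, 0.0, 0.001]
(np.float64(576.0011423080748), np.float64(242.73820393504877), np.float64(100.0), 90.5) -> [-0.1294, 0.1448, -0.0957] [0.001, 0.0, 0.638]
```

View pics/g1.png

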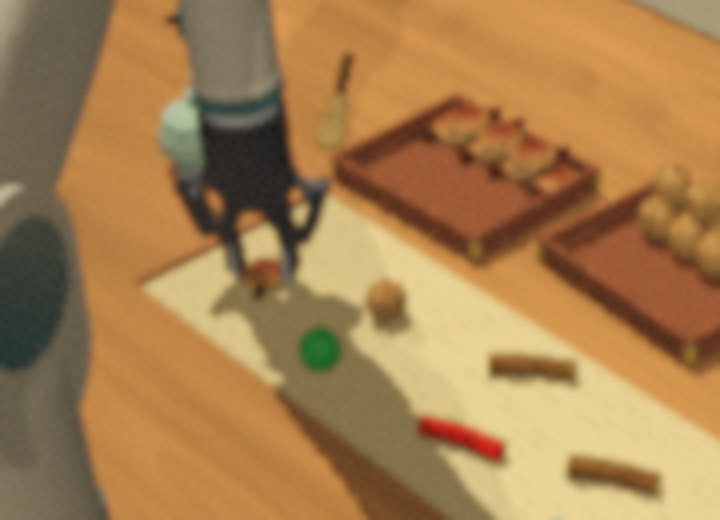

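The jaws are closed at 38.5 mm on a 42 mm cap, with a 9 N upward force, so they may be partly on the dome. I'll do a small test lift.

Emit:
move_arm(moves=[[[0, 0, -0.003, 0, 0, 0], [0, 0, -0.006, 0, 0, 0], [0, 0, -0.01, 0, 0, 0], [0, 0, -0.015, 0, 0, 0], [0, 0, -0.02, 0, 0, 0], [0, 0, -0.02, 0, 0, 0]]])

```text
clock: 6.08
eef_pos: [382.7, 258.8, 23.7]
tool_rot: [3.141, -0.0, 2.217]
force: [0.3, 0.2, 0.2]
width: 38.5
```

Run:
```python
from h import *
T=get_image("side")
c=T["color"][170:220,220:290];cv2.imwrite("pics/g2.png",cv2.resize(c,None,fx=8,fy=8,interpolation=cv2.INTER_CUBIC))
pl((382,257,100,127),tuple(tw("r",-30,0,100)[:3])+(90.5,))
```

```text
t 6.12 tcp [382.6 258.7  23.5] rpy [180.  -0. 127.] F [ 0.1 -0.8 -0.5] w 38.2
(382, 257, 100, 127) -> [-0.001, -0.0014, -0.0765] [0.0, -0.0, 0.0]
(np.float64(576.0011423080748), np.float64(242.73820393504877), np.float64(100.0), 90.5) -> [-0.1292, 0.1449, -0.0765] [0.0, -0.0, 0.637]
```

View pics/g2.png

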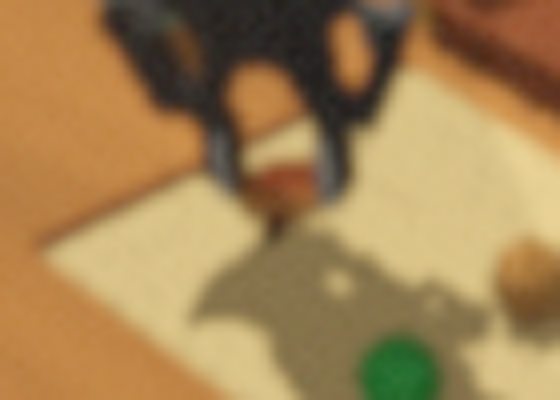

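The cap is held level at the fingertips with its dome up and stem forward. I'll carry it over the reishi tray.

Emit:
move_arm(moves=[[[0, 0, -0.03, 0, 0, 0], [0, 0, -0.07, 0, 0, 0.02], [-0.03, 0.03, -0.076, 0, 0, 0.15], [-0.06, 0.07, -0.076, 0, 0, 0.3], [-0.1, 0.11, -0.076, 0, 0, 0.45], [-0.129, 0.145, -0.076, 0, 0, 0.6], [-0.129, 0.145, -0.076, 0, 0, 0.637], [-0.129, 0.145, -0.076, 0, 0, 0.637], [-0.129, 0.145, -0.076, 0, 0, 0.637], [-0.129, 0.145, -0.076, 0, 0, 0.637]]])

```text
clock: 7.38
eef_pos: [574.9, 243.4, 99.4]
tool_rot: [-3.141, 0.0, 1.582]
force: [0.3, -0.2, 0.8]
width: 38.3
```

Run:
```python
from h import *
im=get_image("top"); print(models.place_of("top","reishi_mid")[:2])
c=im["color"][108:215,170:300];cv2.imwrite("pics/g3.png",cv2.resize(c,None,fx=5,fy=5,interpolation=cv2.INTER_CUBIC))
pl(tuple(tw("r",-30,0,12)[:3])+(90.5,))
```

```text
[]
t 7.47 tcp [575.4 243.2  99.5] rpy [-180.    -0.    90.6] F [-0.1  0.2 -0.4] w 38.2
(np.float64(576.0011423080748), np.float64(242.73820393504877), np.float64(12.0), 90.5) -> [-0.0005, 0.0007, 0.0875] [-0.0, -0.0, 0.001]
```

View pics/g3.png

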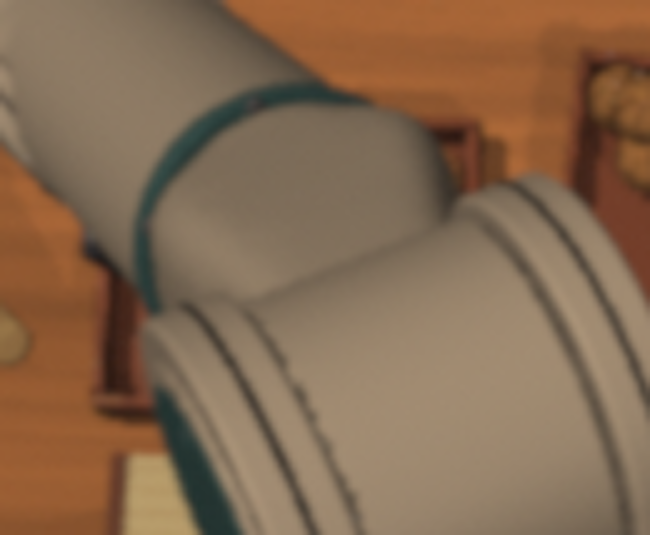

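The arm hides the tray in this view, but the TCP reading matches the target. I'll lower it.

Emit:
move_arm(moves=[[[0, 0.001, 0.04, 0, 0, 0], [0, 0.001, 0.065, 0, 0, 0], [0, 0.001, 0.078, 0, 0, 0], [0, 0.001, 0.084, 0, 0, 0], [0, 0.001, 0.087, 0, 0, 0], [0, 0.001, 0.0875, 0, 0, 0], [0, 0.001, 0.0875, 0, 0, 0]]])

```text
clock: 8.35
eef_pos: [577.3, 243.2, 12.4]
tool_rot: [3.141, -0.0, 1.58]
force: [0.0, 0.1, 0.5]
width: 38.5
```

Emit:
move_arm(moves=[[[0, 0, 0.001, 0, 0, 0], [0, 0, 0.001, 0, 0, 0], [0, 0, 0.001, 0, 0, 0]]])

```text
clock: 8.72
eef_pos: [576.9, 243.0, 10.8]
tool_rot: [3.142, -0.0, 1.58]
force: [-0.1, -0.3, 0.4]
width: 38.5
```

Emit:
move_arm(moves=[[[0, 0, 0.0005, 0, 0, 0], [0, 0, 0.001, 0, 0, 0], [0, 0, 0.001, 0, 0, 0]]])

```text
clock: 9.1
eef_pos: [576.9, 243.0, 10.3]
tool_rot: [3.141, 0.0, 1.58]
force: [-1.7, -0.1, 5.2]
width: 38.2
```

Emit:
move_arm(moves=[[[0, 0, 0, 0, 0, 0], [0, 0, 0, 0, 0, 0], [0, 0, 0, 0, 0, 0], [0, 0, 0, 0, 0, 0], [0, 0, -0.03, 0, 0, 0], [0, 0, -0.08, 0, 0, 0], [0, 0, -0.11, 0, 0, 0], [0, 0, -0.11, 0, 0, 0]]], jaw=0.8)

```text
clock: 10.1
eef_pos: [578.6, 243.9, 122.6]
tool_rot: [3.137, -0.002, 1.58]
force: [-0.4, 0.4, -0.7]
width: 68.3
```

Run:
```python
from h import *
im=get_image("side")
c=im["color"][140:240,230:370];cv2.imwrite("pics/g4.png",cv2.resize(c,None,fx=5,fy=5,interpolation=cv2.INTER_CUBIC))
pl((425,140,100,90),(425,140,6,90))
```

```text
t 10.15 tcp [577.5 243.1 120.7] rpy [179.9  -0.   90.5] F [-0.5  0.5 -0.7] w 68.4
(425, 140, 100, 90) -> [-0.1018, -0.1534, 0.0204] [0.002, -0.001, 0.009]
(425, 140, 6, 90) -> [-0.1019, -0.1536, 0.1144] [0.002, -0.001, 0.009]
```

View pics/g4.png

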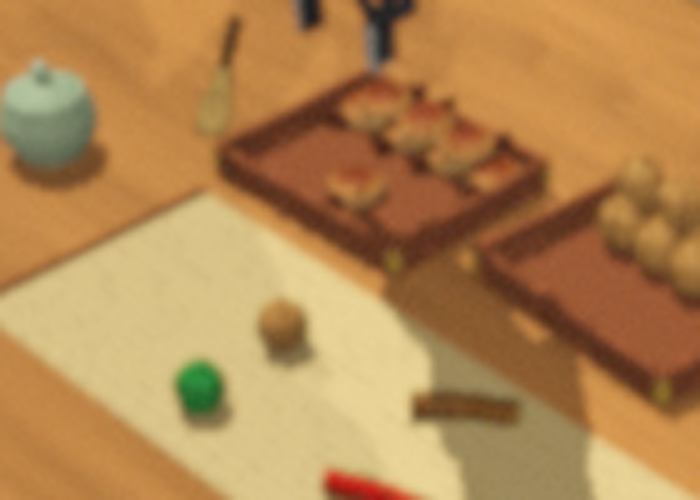

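The reishi lies dome up on the clear floor at crop (355,185). Next is the left walnut.

Emit:
move_arm(moves=[[[-0.102, -0.153, 0.01, 0, 0, 0.009], [-0.102, -0.153, 0.02, 0, 0, 0.009], [-0.102, -0.153, 0.02, 0, 0, 0.009], [-0.102, -0.153, 0.04, 0, 0, 0.009], [-0.102, -0.153, 0.07, 0, 0, 0.009], [-0.102, -0.153, 0.095, 0, 0, 0.009], [-0.102, -0.153, 0.108, 0, 0, 0.009], [-0.102, -0.153, 0.114, 0, 0, 0.009], [-0.102, -0.153, 0.114, 0, 0, 0.009], [-0.102, -0.153, 0.114, 0, 0, 0.009]]])

```text
clock: 11.4
eef_pos: [424.4, 139.4, 5.5]
tool_rot: [-3.141, 0.0, 1.571]
force: [-0.3, 0.6, 0.8]
width: 68.2
```

Emit:
move_arm(moves=[[[0, 0, 0, 0, 0, 0], [0, 0, 0, 0, 0, 0], [0, 0, 0, 0, 0, 0], [0, 0, 0, 0, 0, 0], [0, 0, 0, 0, 0, 0], [0, 0, 0, 0, 0, 0], [0, 0, 0, 0, 0, 0], [0, 0, 0, 0, 0, 0]]], jaw=0)

```text
clock: 12.4
eef_pos: [425.0, 139.7, 6.5]
tool_rot: [3.141, -0.0, 1.571]
force: [-0.8, 0.5, 4.9]
width: 32.8
```

Emit:
move_arm(moves=[[[0, 0, -0.005, 0, 0, 0], [0, 0, -0.012, 0, 0, 0], [0, 0, -0.03, 0, 0, 0], [0, 0, -0.06, 0, 0, 0], [0, 0, -0.095, 0, 0, 0], [0, 0, -0.095, 0, 0, 0], [0, 0, -0.095, 0, 0, 0]]])

```text
clock: 13.28
eef_pos: [424.7, 139.1, 100.7]
tool_rot: [-3.142, 0.0, 1.57]
force: [-0.1, 0.2, -0.3]
width: 33.2
```

Run:
```python
from h import *
im=get_image("side")
c=im["color"][140:240,230:370];cv2.imwrite("pics/g5.png",cv2.resize(c,None,fx=5,fy=5,interpolation=cv2.INTER_CUBIC))
pl(tuple(tw("w",-42,45,100)[:3])+(86,))
```

```text
t 13.32 tcp [424.4 139.1 100.3] rpy [-179.9    0.    90. ] F [-0.5 -1.1 -0.4] w 33.3
(np.float64(603.241351207573), np.float64(50.82015415894535), np.float64(100.0), 86) -> [-0.0882, 0.1788, 0.0002] [-0.001, 0.001, 0.07]
```

View pics/g5.png

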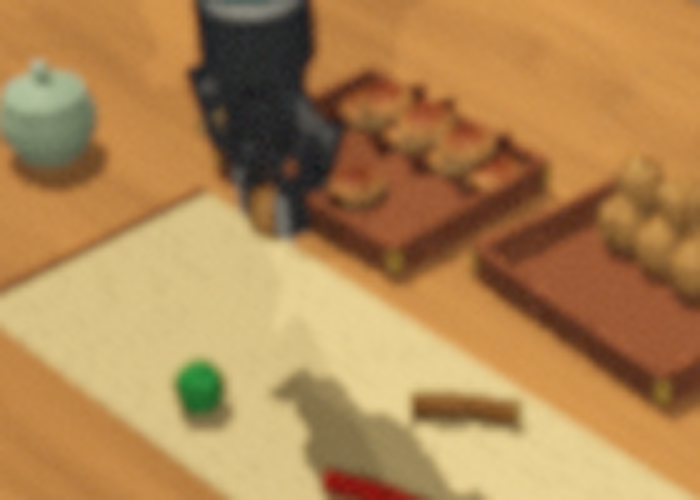

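The walnut is held. I'll carry it over the walnut tray and set it down.

Emit:
move_arm(moves=[[[-0.02, 0.04, 0, 0, 0, 0.02], [-0.045, 0.09, 0, 0, 0, 0.04], [-0.07, 0.14, 0, 0, 0, 0.06], [-0.088, 0.179, 0, 0, 0, 0.07], [-0.088, 0.179, 0, 0, 0, 0.07], [-0.088, 0.179, 0, 0, 0, 0.07], [-0.088, 0.179, 0.03, 0, 0, 0.07], [-0.088, 0.179, 0.055, 0, 0, 0.07], [-0.088, 0.179, 0.07, 0, 0, 0.07], [-0.088, 0.179, 0.08, 0, 0, 0.07], [-0.088, 0.179, 0.085, 0, 0, 0.07], [-0.088, 0.179, 0.0865, 0, 0, 0.07], [-0.088, 0.179, 0.0865, 0, 0, 0.07]]])

```text
clock: 14.95
eef_pos: [604.2, 51.7, 14.8]
tool_rot: [3.141, -0.0, 1.501]
force: [-0.0, 0.1, 0.1]
width: 33.0
```

Emit:
move_arm(moves=[[[0, 0, 0.0005, 0, 0, 0], [0, 0, 0.001, 0, 0, 0], [0, 0, 0.001, 0, 0, 0]]])

```text
clock: 15.32
eef_pos: [603.9, 51.6, 13.4]
tool_rot: [3.141, -0.0, 1.501]
force: [-0.3, -0.1, -1.0]
width: 33.1
```

Emit:
move_arm(moves=[[[0, 0, 0.0007, 0, 0, 0], [0, 0, 0.0014, 0, 0, 0], [0, 0, 0.0014, 0, 0, 0]]])

```text
clock: 15.7
eef_pos: [604.0, 51.6, 12.5]
tool_rot: [3.141, 0.0, 1.501]
force: [-1.1, -0.6, 4.7]
width: 33.2
```

Emit:
move_arm(moves=[[[0, 0, 0, 0, 0, 0], [0, 0, 0, 0, 0, 0], [0, 0, 0, 0, 0, 0], [0, 0, 0, 0, 0, 0], [0, 0, -0.02, 0, 0, 0], [0, 0, -0.06, 0, 0, 0], [0, 0, -0.11, 0, 0, 0], [0, 0, -0.11, 0, 0, 0], [0, 0, -0.11, 0, 0, 0]]], jaw=0.65)

```text
clock: 16.82
eef_pos: [603.8, 51.3, 122.7]
tool_rot: [3.141, 0.0, 1.501]
force: [-0.3, -0.8, 0.2]
width: 55.8
```

Run:
```python
from h import *
im=get_image("side")
c=im["color"][140:260,250:430];cv2.imwrite("pics/g6.png",cv2.resize(c,None,fx=4,fy=4,interpolation=cv2.INTER_CUBIC))
pl((459.5,-6,100,37),(459.5,-6,3.5,37))
```

```text
t 16.88 tcp [603.3  51.2 121.8] rpy [-180.    0.   86.] F [-0.6  0.1  0.3] w 55.5
(459.5, -6, 100, 37) -> [-0.0671, -0.1394, 0.0219] [-0.0, 0.001, 0.855]
(459.5, -6, 3.5, 37) -> [-0.067, -0.1393, 0.1184] [-0.0, 0.001, 0.855]
```

View pics/g6.png

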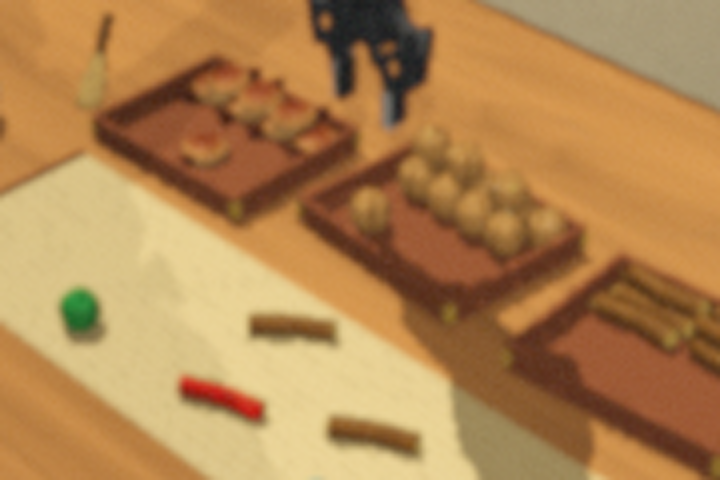

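The walnut stands in its tray at crop (370,212). Next is root A at (321,219).

Emit:
move_arm(moves=[[[-0.067, -0.139, 0.01, 0, 0, 0.855], [-0.067, -0.139, 0.02, 0, 0, 0.855], [-0.067, -0.139, 0.02, 0, 0, 0.855], [-0.067, -0.139, 0.02, 0, 0, 0.855], [-0.067, -0.139, 0.03, 0, 0, 0.855], [-0.067, -0.139, 0.05, 0, 0, 0.855], [-0.067, -0.139, 0.07, 0, 0, 0.855], [-0.067, -0.139, 0.09, 0, 0, 0.855], [-0.067, -0.139, 0.105, 0, 0, 0.855], [-0.067, -0.139, 0.114, 0, 0, 0.855], [-0.067, -0.139, 0.118, 0, 0, 0.855], [-0.067, -0.139, 0.118, 0, 0, 0.855], [-0.067, -0.139, 0.118, 0, 0, 0.855]]])

```text
clock: 18.5
eef_pos: [460.2, -5.5, 3.7]
tool_rot: [-3.141, 0.001, 0.646]
force: [-0.9, -0.6, -0.0]
width: 55.4
```

Emit:
move_arm(moves=[[[0, 0, 0, 0, 0, 0], [0, 0, 0, 0, 0, 0], [0, 0, 0, 0, 0, 0], [0, 0, 0, 0, 0, 0], [0, 0, 0, 0, 0, 0], [0, 0, 0, 0, 0, 0], [0, 0, 0, 0, 0, 0], [0, 0, 0, 0, 0, 0], [0, 0, 0, 0, 0, 0]]], jaw=0)

```text
clock: 19.62
eef_pos: [460.8, -5.5, 4.3]
tool_rot: [3.141, -0.001, 0.646]
force: [-0.7, 0.0, 6.6]
width: 15.6
```

Emit:
move_arm(moves=[[[0, 0, -0.005, 0, 0, 0], [0, 0, -0.012, 0, 0, 0], [0, 0, -0.03, 0, 0, 0], [0, 0, -0.06, 0, 0, 0], [0, 0, -0.095, 0, 0, 0], [0, 0, -0.095, 0, 0, 0], [0, 0, -0.095, 0, 0, 0]]])

```text
clock: 20.5
eef_pos: [460.2, -5.9, 98.8]
tool_rot: [3.142, 0.0, 0.645]
force: [-0.4, 0.3, -0.3]
width: 15.9
```

Run:
```python
from h import *
im=get_image("side")
c=im["color"][140:260,250:430];cv2.imwrite("pics/g7.png",cv2.resize(c,None,fx=4,fy=4,interpolation=cv2.INTER_CUBIC))
pl(tuple(tw("l",-38,46,100)[:3])+(4,))
```

```text
t 20.55 tcp [459.9  -5.9  98.4] rpy [-1.8e+02  1.0e-01  3.7e+01] F [-0.3 -0.   0.1] w 15.8
(np.float64(597.8837682978968), np.float64(-206.76279969032487), np.float64(100.0), 4) -> [-0.0107, 0.2435, -0.0018] [-0.0, 0.001, 0.576]
```

View pics/g7.png

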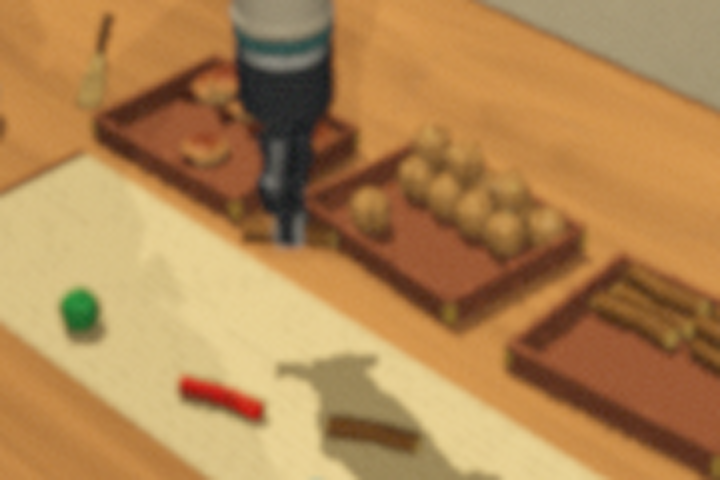

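Root A is held across its middle, level. I'll carry it to the licorice tray.

Emit:
move_arm(moves=[[[-0.002, 0.05, -0.002, 0, 0, 0.12], [-0.004, 0.1, -0.002, 0, 0, 0.24], [-0.007, 0.15, -0.002, 0, 0, 0.36], [-0.009, 0.2, -0.002, 0, 0, 0.48], [-0.011, 0.243, -0.002, 0, 0, 0.576], [-0.011, 0.243, -0.002, 0, 0, 0.576], [-0.011, 0.243, -0.002, 0, 0, 0.576], [-0.011, 0.243, 0.03, 0, 0, 0.576], [-0.011, 0.243, 0.055, 0, 0, 0.576], [-0.011, 0.243, 0.07, 0, 0, 0.576], [-0.011, 0.243, 0.08, 0, 0, 0.576], [-0.011, 0.243, 0.085, 0, 0, 0.576], [-0.011, 0.243, 0.0865, 0, 0, 0.576], [-0.011, 0.243, 0.0865, 0, 0, 0.576]]])

```text
clock: 22.3
eef_pos: [598.3, -206.3, 12.9]
tool_rot: [3.141, -0.001, 0.07]
force: [0.0, -0.4, 0.1]
width: 15.7
```

Emit:
move_arm(moves=[[[0, 0, 0.0005, 0, 0, 0], [0, 0, 0.001, 0, 0, 0], [0, 0, 0.001, 0, 0, 0]]])

```text
clock: 22.68
eef_pos: [598.0, -206.2, 11.5]
tool_rot: [3.142, -0.0, 0.07]
force: [0.7, -0.7, -0.0]
width: 15.7
```

Emit:
move_arm(moves=[[[0, 0, 0.0007, 0, 0, 0], [0, 0, 0.0012, 0, 0, 0], [0, 0, 0.0012, 0, 0, 0]]])

```text
clock: 23.05
eef_pos: [598.0, -206.2, 10.4]
tool_rot: [3.142, 0.0, 0.07]
force: [-1.0, 0.6, 1.9]
width: 15.4
```

Emit:
move_arm(moves=[[[0, 0, 0, 0, 0, 0], [0, 0, 0, 0, 0, 0], [0, 0, 0, 0, 0, 0], [0, 0, -0.02, 0, 0, 0], [0, 0, -0.06, 0, 0, 0], [0, 0, -0.11, 0, 0, 0], [0, 0, -0.11, 0, 0, 0], [0, 0, -0.11, 0, 0, 0]]], jaw=0.42)

```text
clock: 24.05
eef_pos: [597.9, -206.4, 121.1]
tool_rot: [3.141, -0.001, 0.07]
force: [0.0, 0.7, -0.7]
width: 36.0
```

Run:
```python
from h import *
im=get_image("side")
c=im["color"][160:290,290:470];cv2.imwrite("pics/g8.png",cv2.resize(c,None,fx=4,fy=4,interpolation=cv2.INTER_CUBIC))
pl((414.5,-145.5,100,28.5),(414.5,-145.5,3.5,28.5))
```

```text
t 24.1 tcp [ 597.3 -206.3  120.1] rpy [1.8e+02 1.0e-01 4.0e+00] F [-0.9  0.  -0.2] w 36.0
(414.5, -145.5, 100, 28.5) -> [-0.1781, -0.0734, 0.0202] [-0.0, 0.001, -0.427]
(414.5, -145.5, 3.5, 28.5) -> [-0.178, -0.0734, 0.1167] [-0.0, 0.001, -0.427]
```

View pics/g8.png

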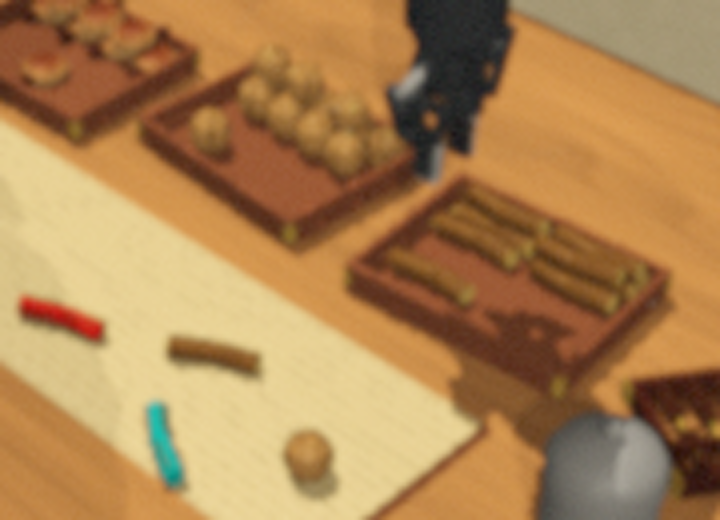

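Root A lies on the floor in line with the stock, at crop (432,275). Next is root B at (373,238), the brown one.

Emit:
move_arm(moves=[[[-0.178, -0.073, 0.01, 0, 0, -0.427], [-0.178, -0.073, 0.02, 0, 0, -0.427], [-0.178, -0.073, 0.02, 0, 0, -0.427], [-0.178, -0.073, 0.02, 0, 0, -0.427], [-0.178, -0.073, 0.04, 0, 0, -0.427], [-0.178, -0.073, 0.07, 0, 0, -0.427], [-0.178, -0.073, 0.09, 0, 0, -0.427], [-0.178, -0.073, 0.105, 0, 0, -0.427], [-0.178, -0.073, 0.113, 0, 0, -0.427], [-0.178, -0.073, 0.1165, 0, 0, -0.427], [-0.178, -0.073, 0.1165, 0, 0, -0.427], [-0.178, -0.073, 0.1165, 0, 0, -0.427]]], jaw=0.65)

```text
clock: 25.6
eef_pos: [415.5, -145.9, 3.5]
tool_rot: [-3.141, 0.0, 0.497]
force: [0.8, 0.4, 0.1]
width: 55.4
```

Emit:
move_arm(moves=[[[0, 0, 0, 0, 0, 0], [0, 0, 0, 0, 0, 0], [0, 0, 0, 0, 0, 0], [0, 0, 0, 0, 0, 0], [0, 0, 0, 0, 0, 0], [0, 0, 0, 0, 0, 0], [0, 0, 0, 0, 0, 0], [0, 0, 0, 0, 0, 0], [0, 0, 0, 0, 0, 0]]], jaw=0)

```text
clock: 26.72
eef_pos: [415.6, -145.8, 4.1]
tool_rot: [3.141, -0.001, 0.497]
force: [-1.1, 0.3, 5.4]
width: 16.1
```

Emit:
move_arm(moves=[[[0, 0, -0.005, 0, 0, 0], [0, 0, -0.012, 0, 0, 0], [0, 0, -0.03, 0, 0, 0], [0, 0, -0.06, 0, 0, 0], [0, 0, -0.095, 0, 0, 0], [0, 0, -0.095, 0, 0, 0], [0, 0, -0.095, 0, 0, 0]]])

```text
clock: 27.6
eef_pos: [414.9, -146.2, 98.6]
tool_rot: [3.142, 0.0, 0.496]
force: [0.1, -0.4, -0.1]
width: 15.9
```

Run:
```python
from h import *
im=get_image("side")
c=im["color"][160:290,290:470];cv2.imwrite("pics/g9.png",cv2.resize(c,None,fx=4,fy=4,interpolation=cv2.INTER_CUBIC))
pl(tuple(tw("l",-38,-44,100)[:3])+(4,))
```

```text
t 27.65 tcp [ 414.7 -146.    98.2] rpy [-1.80e+02  1.00e-01  2.85e+01] F [-1.4  0.4  0.8] w 15.8
(np.float64(604.1618509348682), np.float64(-296.54356421370903), np.float64(100.0), 4) -> [0.0949, 0.2226, -0.002] [-0.0, 0.001, 0.427]
```

View pics/g9.png

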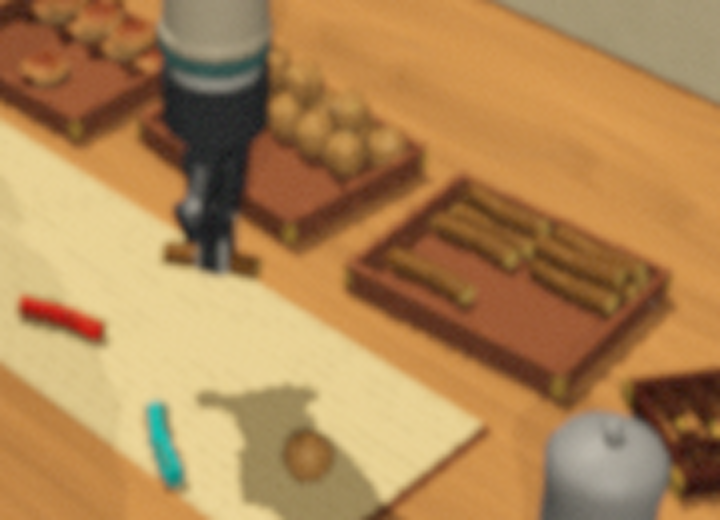

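Root B is held. I'll carry it to the other end of the clear half.

Emit:
move_arm(moves=[[[0.02, 0.045, -0.002, 0, 0, 0.09], [0.04, 0.09, -0.002, 0, 0, 0.18], [0.06, 0.14, -0.002, 0, 0, 0.27], [0.08, 0.185, -0.002, 0, 0, 0.36], [0.095, 0.223, -0.002, 0, 0, 0.427], [0.095, 0.223, -0.002, 0, 0, 0.427], [0.095, 0.223, -0.002, 0, 0, 0.427], [0.095, 0.223, 0.03, 0, 0, 0.427], [0.095, 0.223, 0.055, 0, 0, 0.427], [0.095, 0.223, 0.07, 0, 0, 0.427], [0.095, 0.223, 0.08, 0, 0, 0.427], [0.095, 0.223, 0.085, 0, 0, 0.427], [0.095, 0.223, 0.0865, 0, 0, 0.427], [0.095, 0.223, 0.0865, 0, 0, 0.427]]])

```text
clock: 29.4
eef_pos: [605.5, -296.7, 12.7]
tool_rot: [3.141, -0.001, 0.07]
force: [0.3, -0.2, 0.1]
width: 15.8
```

Emit:
move_arm(moves=[[[0, 0, 0.0007, 0, 0, 0], [0, 0, 0.0014, 0, 0, 0], [0, 0, 0.002, 0, 0, 0], [0, 0, 0.002, 0, 0, 0]]])

```text
clock: 29.9
eef_pos: [605.2, -296.6, 10.2]
tool_rot: [3.142, -0.0, 0.07]
force: [0.1, -0.5, 0.0]
width: 15.5
```

Emit:
move_arm(moves=[[[0, 0, 0.0003, 0, 0, 0], [0, 0, 0.0006, 0, 0, 0], [0, 0, 0.0006, 0, 0, 0]]])

```text
clock: 30.28
eef_pos: [605.2, -296.6, 10.2]
tool_rot: [3.141, -0.0, 0.07]
force: [-2.1, -0.2, 5.2]
width: 15.5
```

Emit:
move_arm(moves=[[[0, 0, 0, 0, 0, 0], [0, 0, 0, 0, 0, 0], [0, 0, 0, 0, 0, 0], [0, 0, -0.02, 0, 0, 0], [0, 0, -0.06, 0, 0, 0], [0, 0, -0.11, 0, 0, 0], [0, 0, -0.11, 0, 0, 0], [0, 0, -0.11, 0, 0, 0]]], jaw=0.42)

```text
clock: 31.28
eef_pos: [605.0, -296.8, 120.4]
tool_rot: [3.141, -0.0, 0.07]
force: [-0.2, -0.6, -1.0]
width: 35.7
```

Run:
```python
from h import *
im=get_image("side")
c=im["color"][160:290,290:470];cv2.imwrite("pics/g10.png",cv2.resize(c,None,fx=4,fy=4,interpolation=cv2.INTER_CUBIC))
pl((379,-275,120,-86),(379,-275,6,-86))
```

```text
t 31.32 tcp [ 604.4 -296.6  119.4] rpy [-1.8e+02  1.0e-01  4.0e+00] F [ 0.1 -0.3 -1. ] w 35.8
(379, -275, 120, -86) -> [-0.2234, -0.0373, -0.0004] [0.001, 0.001, 1.571]
(379, -275, 6, -86) -> [-0.2232, -0.0373, 0.1136] [0.001, 0.001, 1.571]
```

View pics/g10.png

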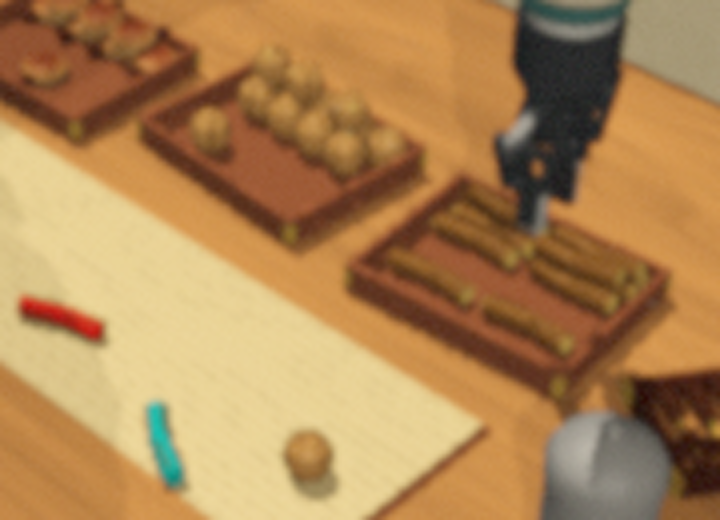

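Both roots lie in line on the floor. The last one is the right walnut at (423,253).

Emit:
move_arm(moves=[[[-0.223, -0.037, 0, 0, 0, 1.571], [-0.223, -0.037, 0, 0, 0, 1.571], [-0.223, -0.037, 0, 0, 0, 1.571], [-0.223, -0.037, 0, 0, 0, 1.571], [-0.223, -0.037, 0, 0, 0, 1.571], [-0.223, -0.037, 0, 0, 0, 1.571], [-0.223, -0.037, 0, 0, 0, 1.571], [-0.223, -0.037, 0, 0, 0, 1.571], [-0.223, -0.037, 0.02, 0, 0, 1.571], [-0.223, -0.037, 0.05, 0, 0, 1.571], [-0.223, -0.037, 0.08, 0, 0, 1.571], [-0.223, -0.037, 0.1, 0, 0, 1.571], [-0.223, -0.037, 0.11, 0, 0, 1.571], [-0.223, -0.037, 0.1135, 0, 0, 1.571], [-0.223, -0.037, 0.1135, 0, 0, 1.571], [-0.223, -0.037, 0.1135, 0, 0, 1.571]]], jaw=0.8)

```text
clock: 33.33
eef_pos: [379.8, -275.1, 5.8]
tool_rot: [3.141, 0.0, -1.501]
force: [0.9, 0.1, -0.3]
width: 68.3
```

Emit:
move_arm(moves=[[[0, 0, 0, 0, 0, 0], [0, 0, 0, 0, 0, 0], [0, 0, 0, 0, 0, 0], [0, 0, 0, 0, 0, 0], [0, 0, 0, 0, 0, 0], [0, 0, 0, 0, 0, 0], [0, 0, 0, 0, 0, 0], [0, 0, 0, 0, 0, 0], [0, 0, 0, 0, 0, 0]]], jaw=0)

```text
clock: 34.45
eef_pos: [380.3, -275.2, 6.7]
tool_rot: [-3.141, -0.001, -1.501]
force: [-0.7, 0.6, 4.6]
width: 33.2
```

Emit:
move_arm(moves=[[[0, 0, -0.005, 0, 0, 0], [0, 0, -0.012, 0, 0, 0], [0, 0, -0.03, 0, 0, 0], [0, 0, -0.06, 0, 0, 0], [0, 0, -0.095, 0, 0, 0], [0, 0, -0.095, 0, 0, 0], [0, 0, -0.095, 0, 0, 0]]])

```text
clock: 35.33
eef_pos: [379.7, -275.3, 101.0]
tool_rot: [3.141, -0.0, -1.501]
force: [-0.7, -0.1, 0.4]
width: 33.4
```

Run:
```python
from h import *
im=get_image("side")
c=im["color"][160:310,290:470];cv2.imwrite("pics/g11.png",cv2.resize(c,None,fx=4,fy=4,interpolation=cv2.INTER_CUBIC))
pl(tuple(tw("w",-42,-45,100)[:3])+(-94,))
```

```text
t 35.38 tcp [ 379.5 -275.1  100.6] rpy [179.9   0.  -86. ] F [ 1.   0.  -0.8] w 33.0
(np.float64(596.9632685706017), np.float64(-38.96061036443883), np.float64(100.0), -94) -> [-0.2205, -0.2334, 0.0005] [0.001, 0.0, 0.139]
```

View pics/g11.png

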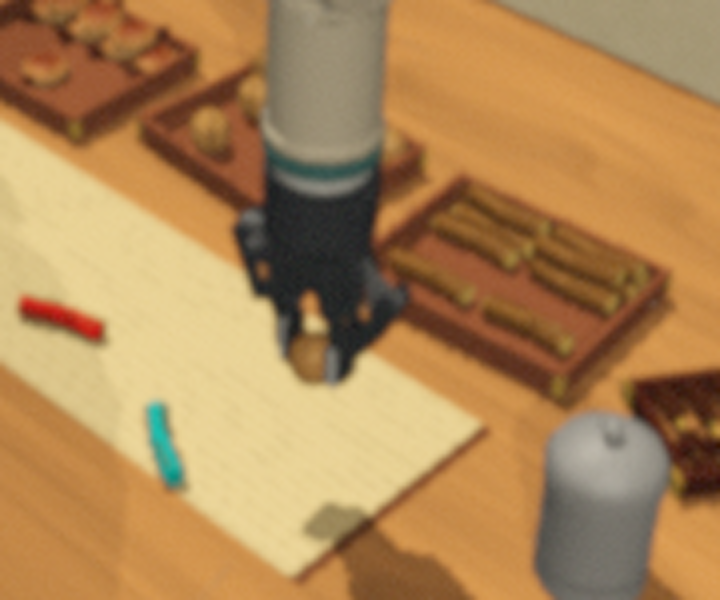

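The walnut is held. I'll carry it and lower it.

Emit:
move_arm(moves=[[[-0.035, -0.037, 0, 0, 0, 0.02], [-0.075, -0.08, 0, 0, 0, 0.05], [-0.115, -0.122, 0, 0, 0, 0.07], [-0.155, -0.164, 0, 0, 0, 0.1], [-0.195, -0.206, 0, 0, 0, 0.12], [-0.22, -0.233, 0, 0, 0, 0.139], [-0.22, -0.233, 0, 0, 0, 0.139], [-0.22, -0.233, 0, 0, 0, 0.139], [-0.22, -0.233, 0.03, 0, 0, 0.139], [-0.22, -0.233, 0.055, 0, 0, 0.139], [-0.22, -0.233, 0.07, 0, 0, 0.139], [-0.22, -0.233, 0.08, 0, 0, 0.139], [-0.22, -0.233, 0.085, 0, 0, 0.139], [-0.22, -0.233, 0.086, 0, 0, 0.139], [-0.22, -0.233, 0.086, 0, 0, 0.139]]])

```text
clock: 37.25
eef_pos: [597.6, -39.5, 15.6]
tool_rot: [-3.141, 0.0, -1.64]
force: [0.0, -0.9, -0.5]
width: 32.9
```

Emit:
move_arm(moves=[[[0, 0, 0.0006, 0, 0, 0], [0, 0, 0.0012, 0, 0, 0], [0, 0, 0.0012, 0, 0, 0]]])

```text
clock: 37.62
eef_pos: [597.2, -39.5, 13.9]
tool_rot: [-3.142, 0.0, -1.64]
force: [-0.1, 0.3, 0.1]
width: 33.2
```

Emit:
move_arm(moves=[[[0, 0, 0.0006, 0, 0, 0], [0, 0, 0.0012, 0, 0, 0], [0, 0, 0.0015, 0, 0, 0], [0, 0, 0.0015, 0, 0, 0]]])

```text
clock: 38.12
eef_pos: [597.3, -39.5, 12.8]
tool_rot: [-3.141, -0.0, -1.64]
force: [-1.4, 0.7, 4.9]
width: 32.9
```

Emit:
move_arm(moves=[[[0, 0, 0, 0, 0, 0], [0, 0, 0, 0, 0, 0], [0, 0, 0, 0, 0, 0], [0, 0, 0, 0, 0, 0], [0, 0, -0.02, 0, 0, 0], [0, 0, -0.06, 0, 0, 0], [0, 0, -0.11, 0, 0, 0], [0, 0, -0.15, 0, 0, 0], [0, 0.1, -0.2, 0, 0, 0], [0, 0.15, -0.2, 0, 0, 0], [0, 0.2, -0.2, 0, 0, 0], [0, 0.2, -0.2, 0, 0, 0], [0, 0.2, -0.2, 0, 0, 0], [0, 0.2, -0.2, 0, 0, 0]]], jaw=0.65)

```text
clock: 39.88
eef_pos: [399.5, -25.7, 213.2]
tool_rot: [-3.139, 0.0, -1.64]
force: [0.4, -0.2, -0.1]
width: 55.6
```

Run:
```python
from h import *
im=get_image("side")
c=im["color"][140:280,230:470];cv2.imwrite("pics/f1.png",cv2.resize(c,None,fx=3.3,fy=3.3,interpolation=cv2.INTER_CUBIC))
im=get_image("top")
c=im["color"][105:235,110:550];cv2.imwrite("pics/f2.png",cv2.resize(c,None,fx=1.8,fy=1.8,interpolation=cv2.INTER_CUBIC))
pl((400,0,200,0))
```

```text
t 39.98 tcp [399.2 -25.6 212.6] rpy [-179.9    0.   -94. ] F [-0.5  0.3  0.4] w 55.2
(400, 0, 200, 0) -> [-0.0256, 0.001, 0.0126] [-0.001, -0.001, -1.64]
```

View pics/f1.png

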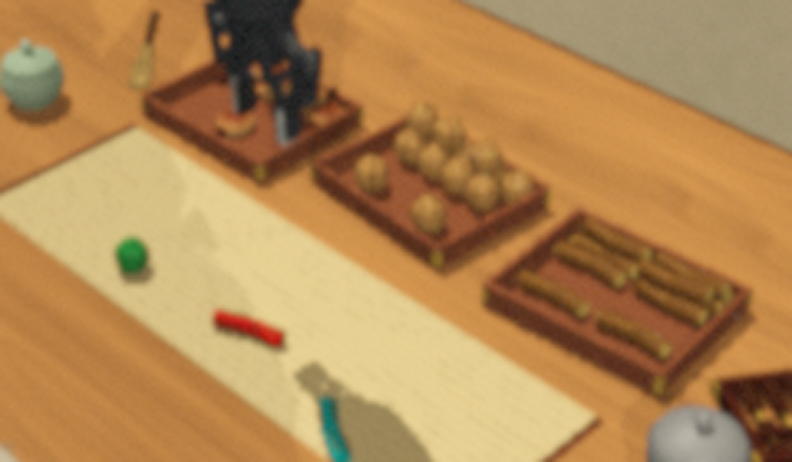

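View pics/f2.png

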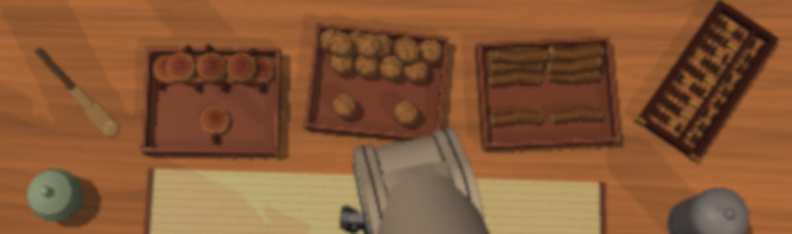

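All five herbs lie apart on the clear floors. I'll do a numeric check of their positions and of the bystanders, then hand in.

Run:
```python
from h import *
im=get_image("top")
def loc(t,uv,z):
    X,Y,a=TR[t];p=back(im,uv,z)[:2]-[X,Y];a=np.radians(a);return np.array([np.cos(a)*p[0]+np.sin(a)*p[1],-np.sin(a)*p[0]+np.cos(a)*p[1]]).round(0)
px=lambda u,v:(110+u/1.8,105+v/1.8)
for n,t,u,v,z in(("reishi","r",213,120,15),("wa","w",345,106,25),("wb","w",405,112,25),("la","l",516,117,15),("lb","l",577,116,15)): print(n,loc(t,px(u,v),z))
# root axis angle from end points in f2
for e in(((491,116),(542,119)),((552,118),(602,114))):
    d=back(im,px(*e[1]),15)-back(im,px(*e[0]),15);print("root vs tray y",np.degrees(np.arctan2(d[1],d[0])).round(1)+90-4)
o=cv2.imread("pics/top0.png").astype(int)
for n,(r0,r1,c0,c1) in{"pot":(195,232,120,160),"can":(205,247,478,530)}.items(): print(n,np.abs(o[r0:r1,c0:c1]-im["color"][r0:r1,c0:c1]).mean())
print(job.finish_job())
```

```text
reishi [-27.   0.]
wa [-42.  42.]
wb [-42. -47.]
la [-39.  47.]
lb [-41. -44.]
root vs tray y -5.599999999999994
root vs tray y 2.5
pot 3.9628378378378377
can 3.825702075702076
the job is handed in; nothing more can be done
None
```

I put all five herbs into their own trays in about 40 s of the 115 s allowed, and handed the job in. Handing in returned no verdict.

**Last checks:** I measured the herbs in the final top picture, in each tray's own frame:

| Herb | x (mm) | y (mm) | Allowed x | Allowed y |
|---|---|---|---|---|
| Reishi | -27 | 0 | -76 to 12 | ±96 |
| Walnut A | -42 | 42 | -76 to 12 | ±96 |
| Walnut B | -42 | -47 | -76 to 12 | ±96 |
| Licorice A | -39 | 47 | -76 to 12 | ±96 |
| Licorice B | -41 | -44 | -76 to 12 | ±96 |

- **Roots:** they lie within about 6° (0.1 rad) of the tray's y axis, against a limit of 0.35 rad. I read their end points by eye from a blurry picture.
- **Reishi:** it looks flat with the dome up, and nothing lies on top of anything else.
- **Bystanders:** the pot and canister look unmoved. Those patches of the picture changed by only about 4 grey levels from the first picture.
- **Look-alikes:** I left the red, turquoise and green ones alone.
- **Robot:** the arm is clear of everything.

**Not checked or disagreeing:**
- I judged heights and the reishi's tilt only by eye, because there is no depth.
- The networks' position estimates were 10–20 mm off and sometimes pointed at the wrong thing. I used colour segmentation instead, where the two views agreed within about 5 mm.
- The gripper opening read about 2–4 mm less than the nominal size on every grasp, but each test lift held.

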